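# Spot-check the frying pan with the infrared thermometer

### The job

Take the angled infrared thermometer off its stand and, squeezing its trigger, hold it still for two seconds at about 15 cm from the middle of the frying pan's base, with its lens aimed down past the rim right at that middle. Then hook its two claws back into the slots of the stand's upright and press it down until it is fully home under the spring catch. Do not touch either pan, and leave the other things on the worktop where they are.

Things in the scene. Friction and masses are not known exactly. Their poses are not given: they have to be found in the camera images.
- thermometer: Grey wand-shaped infrared thermometer, loose, about 0.17 kg, 202 mm tall, hanging upright on the stand. z runs up the handle, its front is -x; origin on the handle's middle line, level with the bottom. The handle is a rounded bar 28 mm (x) by 32 mm (y), z = 95 to 202 mm, trigger on its front, display on its top end; the thicker lower body (z 25 to 100 mm) carries barrel and claws.
- grip (a point): Where to grip the handle, on its middle line at z = 172 mm. Grip it front to back, fingers closing along the thermometer's x: that also pulls the trigger. The handle's top is 30 mm above this point; the stand's top is 38 mm below it when home. A wall cabinet hangs 0.55 m above the worktop, from x = 0.62 m back (y 0.12 to 0.72 m): keep the wrist in front of it.
- sensor_head: The sensor barrel, fixed to the thermometer, 35 mm in diameter. Origin: centre of the lens, at (-35, 0, 20) mm in the thermometer's frame. Its x axis is the line of sight, out of the lens: 45 degrees forward and down when the handle is upright, i.e. (-0.707, 0, -0.707) in the thermometer's frame.
- trigger (a joint): Travel of the trigger, a 16 x 30 mm button on the handle's front at z = 157 to 187 mm: 0 out, 0.004 m pulled (about 2.5 N), springs back.
- claws (a point): Middle between the two steel claws on the thermometer's back, at (26, 0, 88) mm in its frame, level with the underside of the claw stems. The claws are at y = +14 and -14 mm, 8 mm wide: a stem (z 88 to 94 mm) runs back to x = 33 mm and a 4 mm lip hangs from its end down to z = 76 mm. Between them a ridge 4.5 mm high with sloping flanks (z 86 to 104 mm, top at 95 mm).
- stand: Fixed steel stand: flat base 100 x 80 x 12 mm and an upright plate 6 mm thick, 64 mm wide, front face at x = 0 (front is -x), top at z = 154 mm. Origin below the front face, under the base. Home, the thermometer's origin is at (-20, 0, 20) mm in this frame, axes parallel (it may lean 3 degrees forward), stems on the slots' lower edges, lips behind the plate.
- slots (a point): Back face of the stand's plate, midway between the slots, level with their lower edges: (6, 0, 108) mm in the stand's frame. The slots go through the plate at y = +14 and -14 mm, 12 mm wide, z 108 to 138 mm. The claws pass straight in or out (along x, 20 mm or more) when the thermometer is 12 to 24 mm above home, best 20 mm; then it goes straight down home. Home, point claws is here.
- catch (a joint): Spring-loaded ball nose, 10 mm, between the slots at z = 124 mm, 4.5 mm proud of the plate: 0 out, grows to 0.006 m as pushed in. The ridge pushes it in on the way down and it springs out above the ridge when the thermometer is home. It resists both ways with about 4 to 12 N, more than the thermometer's weight, so the thermometer must be pressed down.
- frying_pan: Dark steel frying pan standing on a front burner's pan support, fixed there, empty: 200 mm across the rim, 38 mm high, origin in the middle of its underside. Black handle along its -x to 235 mm from the middle, up to 65 mm above the underside.
- pan_middle (a point): Middle of the frying pan's base, on its inside, 5 mm above its underside: the spot to measure. A cooker hood hangs 0.66 m above the worktop from x = 0.59 m back (y -0.50 to 0.12 m): work from the robot's side of the pan.
- saucepan: Steel saucepan with lid on the other front burner, fixed there: 162 mm across, 126 mm high with the lid's knob, handle along its -x to 205 mm from the middle. Origin in the middle of its underside. Not to be measured or touched.
- salt_shaker: Salt shaker, 44 mm across, 90 mm tall, loose; origin under its middle. A bystander.
- pepper_mill: Wooden pepper mill, 58 mm across, 170 mm tall, loose; origin under its middle. A bystander.
- lemon: Lemon, 71 x 53 x 51 mm, loose; origin under its middle. A bystander.
- garlic: Garlic bulb, 56 mm, loose; origin under its middle. A bystander.

How it is judged (in metres and radians):
On the way:
1. the thermometer's line of sight passes within 18 mm, each way, of the middle of the frying pan's base, the lens 110 to 200 mm from it and at least 70 mm above it, trigger pulled, held still for 1.5 s (x of pan_middle in the frame of sensor_head between 0.11 and 0.2 m and y of pan_middle in the frame of sensor_head between -0.018 and 0.018 m and z of pan_middle in the frame of sensor_head between -0.018 and 0.018 m and z of sensor_head in the frame of frying_pan above 0.075 m and value of joint trigger above 0.0025 m and linear speed of sensor_head below 0.03 m/s and angular speed of sensor_head below 0.25 rad/s), for 1.5 s.
At the end, for the whole second after the job is handed in: the thermometer hangs at rest, upright within 0.1 rad, claws in the slots and fully home (height within 3 mm, front to back 5 mm, sideways 5 mm), the catch sprung out above its ridge (pushed in under 2 mm), trigger released (z of thermometer in the frame of stand between 0.017 and 0.0235 m and x of thermometer in the frame of stand between -0.026 and -0.015 m and y of thermometer in the frame of stand between -0.005 and 0.005 m and angle between thermometer's own z axis and vertical below 0.1 rad and value of joint catch below 0.002 m and value of joint trigger below 0.001 m and linear speed of thermometer below 0.02 m/s); the robot touches nothing.
It fails at once if the frying pan or the saucepan is touched by the robot or the thermometer (contact force between any of frying_pan, saucepan and anything else above 1 N).
It fails at once if a bystander is moved by more than 30 mm (distance of any of salt_shaker, pepper_mill, lemon, garlic from where it was at the start of the episode above 0.03 m).
It also fails if it takes over 58 s, if anything falls off the work surface, if the arm or the gripper's body presses on something with over 40 N, if the wrist force passes 120 N, or if a joint passes its speed limit or range.

### The arm

A 6-joint arm with a two-finger parallel gripper is mounted at the origin on a cart in front of the work surface, level with it; the furniture and walls round the work are solid. World frame = base frame: x ahead of the robot, y to its left, z up, the work surface at z = 0. Lengths are in m, angles in degrees, forces in N, time in s.
With the tool pointing down it reaches from about 0.375 to 0.9 m from the base axis. Payload 3.1 kg.
Tool frame: the origin (TCP) lies midway between the tips of the shut fingers; the grasp point (between the pads) lies 19 mm behind it (bot.hold_point_z is the distance from the TCP to the grasp point, in m); z points along the fingers, y is the line along which they close (so a half turn about z gives the same grasp; the last joint's range is limited). The gripper opens to 87 mm and grips with 3 to 60 N. Pads are 19 mm wide; open, the fingers measure 117 mm over their backs; the gripper's body (75 mm by 190 mm) begins 51 mm behind the grasp point.
Start: joints at [59.387, 30.224, 82.088, -0, 67.689, -10.227], TCP at [0.218, 0.586, 0.223] pointing down, gripper open.
Joint ranges: [-176.69, 176.69], [-43.24, 126.21], [12.49, 139.97], [-82, 262], [0, 151.66], [-163.58, 163.58]. Speed limits (degrees/s): [159.86, 159.86, 180, 180, 180, 180].

### API

Orientations are given as a 3x3 rotation matrix whose columns are the frame's x, y, z axes.
In Python, from rig import read_state, optics, order, bot gives the robot as it stands.
- The arm moves only by the tool drive_tool, never from a script. Its argument "steps" is a list of rows, each a list of 7 numbers: the finger opening in mm, from 0 to 87, then the shift along the tool's x, y, z normalised to -1 to 1, where 1 is 0.12 m, then the turn, a rotation vector about the tool's x, y, z normalised to -1 to 1, where 1 is 1.5 rad. In form: [[jaw, tx, ty, tz, ax, ay, az], ...]. A call has 1 to 8 rows; each row is the pose to reach, as a shift and turn from the pose commanded when the call began, along the tool's axes at that moment; what a row does not reach only later rows make up. A row lasts 1/10 s, in which the tool goes at most 50 mm and 8.59 degrees, less where a joint would pass 70% of its speed; a pose out of reach is approached as far as the arm can. A call with a number of a shift or a turn outside -1 to 1 is refused whole. A call with a gripper value outside its range is refused whole. The fingers move at their own pace and stop on an object; the grip force is fixed at half the most. Time passes only in rows, so rows that repeat a pose let the fingers close. It gives the time, the measured TCP pose, the force, the opening and the grip force at its end, in the units of the state.
- read_state(): the state, without advancing time (a new reading comes with each control period).
- optics.capture(name): name is "side" or "top"; returns a dict with "color" (384x512x3 uint8, blue, green, red), "range_z" (384x512 float32, m along the optical axis (not along the pixel's ray), 0 where there is no reading), "fx", "fy", "cx", "cy" (pixels), "rvec" (rotation vector, rad) and "tvec" (3), from world to camera coordinates, as OpenCV has them. Camera axes: x right, y down, z forward; pixel columns grow to the right and rows downward; lengths in m; the calibration is good to about 2 mm. A picture is of the moment at which its call begins.
- order.hand_in(): hands the job in; it is judged then, once.
The state is a dict: "time_s": time; "joint_positions": joint angles; "qvel": joint speeds; "tau": joint torques, N m; "position": TCP position; "tcp_rot": TCP orientation; "force": force on the tool from outside, world axes, zero at the start; "moment": the same for the moment, N m; "opening": opening from 0.0 (shut) to 1.0 (fully open); "grasp_force": force on a finger pad.
Only numpy, scipy, OpenCV 4.12 (cv2) and the standard library are available. Lean on these libraries where they do the work, as an engineer would, in place of code of your own. Each camera call takes 0.05 s, during which the arm holds its last target. There are 200 camera calls.

## Working session

There is one attempt and no reset: what is moved stays moved. The work goes in short steps, Python scripts to look and compute and a tool call to move; the robot and the scene stay as the last step left them, time stands still between calls to the robot, and variables do not carry over. Pictures are saved under pics/ and viewed, at most 10 in all, crops included, and the job is handed in when it is done.

Besides the shell and the picture viewer there is one more tool, called after "Emit:" as name([rows], argument=value, ...), one row to a line, values as JSON. drive_tool: Moves the arm, as the interface text tells. Scaled input: -1 to 1 covers 0.12 m each way for a shift and 1.5 rad each way for a turn. Its arguments: {"type":"object","properties":{"steps":{"type":"array"}},"required":["steps"]}

```bash
mkdir -p pics; ls
python3 - <<'E'
from rig import read_state, optics, order, bot
import cv2, numpy as np
s=read_state(); print(s['time_s'],s['position'],s['tcp_rot'],bot.hold_point_z,[a for a in dir(bot) if a[0]!='_'])
for n in('side','top'):
    c=optics.capture(n); cv2.imwrite(f'pics/{n}0.png',c['color']); np.savez(f'{n}0.npz',**c)
    R=cv2.Rodrigues(np.array(c['rvec'],float))[0]; print(n,c['fx'],c['cx'],c['cy'],-R.T@np.array(c['tvec']).ravel(),R[2])
E
```

```text
pics
0.0 [0.21732233 0.58524233 0.22160389] [[-9.37369153e-01  3.48335965e-01 -1.06147100e-03]
 [ 3.48337395e-01  9.37367454e-01 -1.82055358e-03]
 [ 3.60824077e-04 -2.07628081e-03 -9.99997779e-01]] 0.0187 ['PlanningError', 'hold_point_z']
side 486.60447265582536 256.6029909373784 187.868073544834 [-0.21200152  1.08616191  0.90146999] [ 0.56800989 -0.63772061 -0.52026646]
top 399.89115659695085 256.7905901317606 192.19506116238304 [ 0.09734811 -0.09312232  1.52522349] [ 0.33945387  0.17719676 -0.92378156]
```

View pics/side0.png

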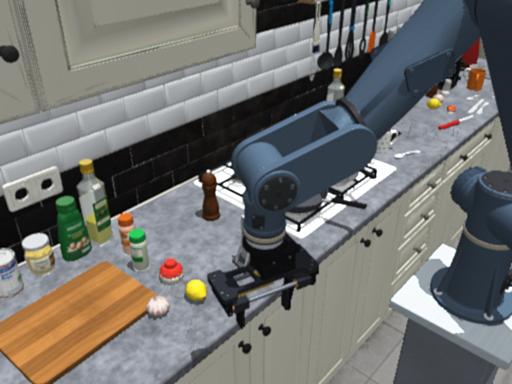

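View pics/top0.png

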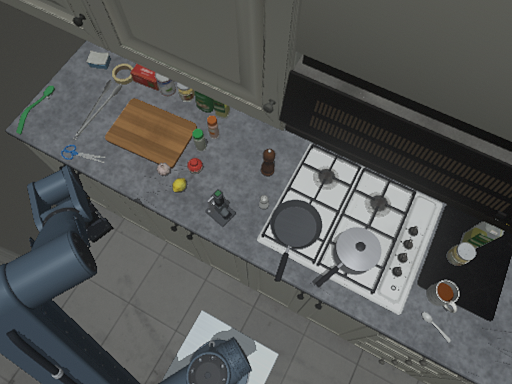

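Top view: stand and thermometer are at about (218,205), frying pan (297,223), saucepan (357,248), mill (268,160), salt (264,201), lemon (180,185) and garlic (163,170). In the side view the arm hides the stand.

```bash
cat > h.py <<'E'
import numpy as np, cv2
def cloud(c):
    z=np.asarray(c['range_z'],float); v,u=np.indices(z.shape)
    P=np.stack([(u-c['cx'])/c['fx']*z,(v-c['cy'])/c['fy']*z,z],-1)
    R=cv2.Rodrigues(np.asarray(c['rvec'],float))[0]
    W=(P-np.asarray(c['tvec']).ravel())@R; W[z<=0]=np.nan
    return W
E
python3 - <<'E'
from h import *
c=dict(np.load('top0.npz')); W=cloud(c)
cv2.imwrite('pics/crop0.png',cv2.resize(c['color'][175:240,190:345],None,fx=5,fy=5,interpolation=cv2.INTER_CUBIC))
# height map crop around stand
S=W[185:228,200:240].reshape(-1,3); S=S[~np.isnan(S[:,0])]
for lo,hi in((.006,.02),(.13,.16),(.16,.215),(.215,.24)):
    p=S[(S[:,2]>lo)&(S[:,2]<hi)]
    if len(p)>4: print(lo,hi,len(p),p.mean(0).round(4),p.min(0).round(3),p.max(0).round(3),cv2.minAreaRect((p[:,:2]*1000).astype(np.float32)))
print('tab',np.nanmedian(W[215:225,170:190,2]))
# pan: rim circle
S=W[195:285,262:330].reshape(-1,3)
for (r0,r1,c0,c1,n) in((195,285,262,330,'fry'),(225,290,325,385,'sauce')):
    S=W[r0:r1,c0:c1].reshape(-1,3); S=S[~np.isnan(S[:,0])]
    print(n,np.histogram(S[:,2],bins=np.arange(0,.2,.01)))
for u,v,n in((268,157,'mill'),(264,199,'salt'),(180,185,'lemon'),(163,170,'garlic'),(297,223,'panmid'),(281,272,'handle'),(357,248,'s')):
    print(n,W[v,u].round(3))
E
```

```text
0.006 0.02 225 [0.4991 0.279  0.0108] [0.426 0.22  0.006] [0.618 0.4   0.02 ] ((530.9215087890625, 297.52166748046875), (167.13063049316406, 134.57318115234375), 33.953983306884766)
0.13 0.16 52 [0.497  0.2919 0.1454] [0.482 0.264 0.13 ] [0.519 0.317 0.158] ((498.8994140625, 291.88177490234375), (53.175132751464844, 37.438560485839844), 85.84268188476562)
0.16 0.215 59 [0.4985 0.2718 0.1912] [0.49  0.261 0.16 ] [0.523 0.292 0.215] ((505.857177734375, 275.8857727050781), (30.615629196166992, 32.74631118774414), 83.82575225830078)
0.215 0.24 57 [0.5052 0.2772 0.22  ] [0.491 0.264 0.216] [0.519 0.293 0.226] ((505.0585021972656, 278.3397521972656), (28.95629119873047, 27.753662109375), 88.08979034423828)
tab -0.0018128338942273831
fry (array([1738,   57,   19,  451, 1414,  222,  206,  230,  100,  111,   45,
         12,   74,   11,    0,    0,    0,    0,    0]), array([0.  , 0.01, 0.02, 0.03, 0.04, 0.05, 0.06, 0.07, 0.08, 0.09, 0.1 ,
       0.11, 0.12, 0.13, 0.14, 0.15, 0.16, 0.17, 0.18, 0.19]))
sauce (array([1148,  106,    8,  269,  137,   28,   28,   28,   32,   33,   30,
         69,  231, 1076,  242,   10,   62,    0,    0]), array([0.  , 0.01, 0.02, 0.03, 0.04, 0.05, 0.06, 0.07, 0.08, 0.09, 0.1 ,
       0.11, 0.12, 0.13, 0.14, 0.15, 0.16, 0.17, 0.18, 0.19]))
mill [0.753 0.202 0.149]
salt [0.615 0.145 0.084]
lemon [0.523 0.479 0.043]
garlic [0.548 0.579 0.038]
panmid [ 0.601 -0.008  0.047]
handle [ 0.391 -0.041  0.098]
s [ 0.579 -0.24   0.16 ]
```

View pics/crop0.png

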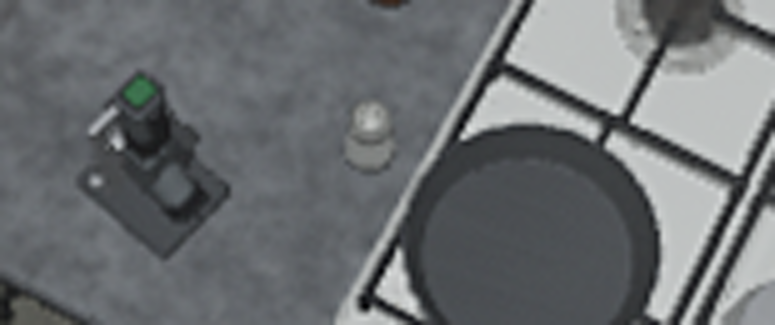

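The crop shows the base outline with its barrel pointing to the lower right. I'll rectify it to two heights to get the yaw, and fit the pan rim at the same time.

```bash
cat >> h.py <<'E'
def rect(c,z,cen,half=.1,px=400):
    s=px/(2*half); g=np.arange(px)
    U,V=np.meshgrid(g,g)   # col: +col = -y ; row: +row = -x
    X=np.stack([cen[0]+half-V/s, cen[1]+half-U/s, np.full(U.shape,z)],-1).reshape(-1,3)
    p=cv2.projectPoints(X,np.asarray(c['rvec'],float),np.asarray(c['tvec'],float),np.array([[c['fx'],0,c['cx']],[0,c['fy'],c['cy']],[0,0,1]]),None)[0]
    p=p.reshape(px,px,2).astype(np.float32)
    return cv2.remap(c['color'],p[...,0],p[...,1],cv2.INTER_CUBIC)
E
python3 - <<'E'
from h import *
from scipy.optimize import least_squares
c=dict(np.load('top0.npz')); W=cloud(c)
cv2.imwrite('pics/rect0.png',cv2.convertScaleAbs(np.hstack([rect(c,.012,(.5,.28)),rect(c,.154,(.5,.28))]),alpha=1.6,beta=10))
S=W[185:245,255:335].reshape(-1,3);
# pan rim: highest points ring
p=W[185:290,255:345].reshape(-1,3); p=p[~np.isnan(p[:,0])]
d=np.hypot(p[:,0]-.6,p[:,1]+.008); 
for a in range(0,150,10):
    q=p[(d>a/1e3)&(d<a/1e3+.01)]; print(a,len(q),np.median(q[:,2]).round(4),np.percentile(q[:,2],90).round(3))
r=p[(p[:,2]>.068)&(p[:,2]<.09)&(d<.13)&~((p[:,0]<.53)&(abs(p[:,1]+.03)<.04))]
f=least_squares(lambda t:np.hypot(r[:,0]-t[0],r[:,1]-t[1])-t[2],[.6,-.01,.1],loss='soft_l1',f_scale=.003); print(f.x,len(r))
E
```

```text
0 19 0.0449 0.047
10 60 0.0439 0.049
20 98 0.0442 0.048
30 139 0.0437 0.048
40 175 0.044 0.048
50 224 0.0439 0.048
60 260 0.0443 0.049
70 366 0.0471 0.063
80 374 0.0532 0.076
90 259 0.0514 0.075
100 322 0.0086 0.075
110 403 0.0046 0.043
120 530 0.0044 0.04
130 533 0.0033 0.04
140 563 0.0042 0.042
[ 0.58480739 -0.00613831  0.09584201] 249
```

View pics/rect0.png

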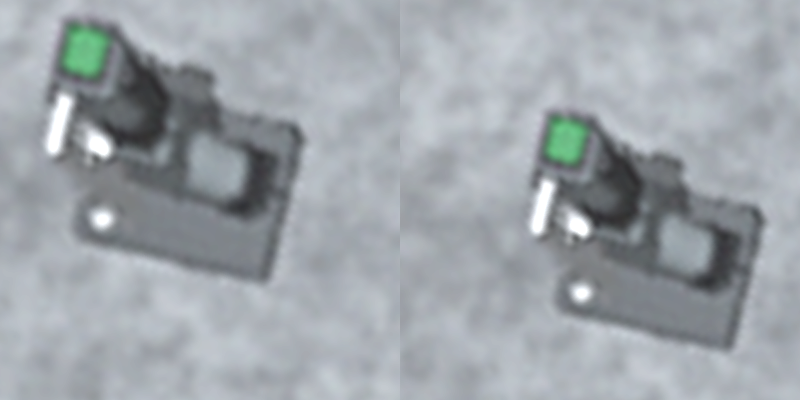

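Rectified at z=0.012 the base's long edge runs (85,238) to (268,280) and its short edge (268,280) to (300,130). That puts the stand's +x at about 77.5° world yaw, with the front facing -y. Next come the handle position and the pan cross-check, then the first move.

```bash
cat >> h.py <<'E'
from scipy.spatial.transform import Rotation as Ro
def down(yaw): # tool z down, tool y along yaw (deg)
    a=np.radians(yaw); y=np.array([np.cos(a),np.sin(a),0]); z=np.array([0,0,-1.]); return np.stack([np.cross(y,z),y,z],1)
def go(target,yaw,pos=None,R=None):
    from rig import read_state
    s=read_state(); p=np.array(s['position']) if pos is None else np.array(pos); R=np.array(s['tcp_rot']) if R is None else R
    print('t',s['time_s'],'p',p.round(4),'z',R[:,2].round(3),'yaw',np.degrees(np.arctan2(R[1,1],R[0,1])).round(2),'F',np.round(s['force'],1),'op',np.round(s['opening'],3),s['grasp_force'])
    print(' shift',(R.T@(np.array(target)-p)/.12).round(3),'turn',(Ro.from_matrix(R.T@down(yaw)).as_rotvec()/1.5).round(3))
E
python3 - <<'E'
from h import *
c=dict(np.load('top0.npz')); W=cloud(c)
b,g,r=[c['color'][...,i].astype(int) for i in range(3)]
m=(g>r+40)&(g>b+20); m[:,:200]=0;m[:,240:]=0;m[:185]=0;m[230:]=0
q=W[m]; print('green',len(q),np.nanmean(q,0).round(4))
# green through ray-plane z=.222
v,u=np.nonzero(m); K=np.array([[c['fx'],0,c['cx']],[0,c['fy'],c['cy']],[0,0,1]]); R=cv2.Rodrigues(c['rvec'])[0]; C=-R.T@c['tvec'].ravel()
d=R.T@np.linalg.inv(K)@[u.mean(),v.mean(),1]; print('ray',C+d*(.222-C[2])/d[2])
im=cv2.cvtColor(rect(c,.078,(.585,-.006),.14,560),cv2.COLOR_BGR2GRAY)
for z in(.078,.045):
    im=cv2.medianBlur(cv2.cvtColor(rect(c,z,(.585,-.006),.14,560),cv2.COLOR_BGR2GRAY),5)
    h=cv2.HoughCircles(im,cv2.HOUGH_GRADIENT,1.5,40,param1=80,param2=30,minRadius=140,maxRadius=210)
    if h is not None:
        for x,y,rr in h[0][:3]: print(z,'c',.585+.14-y/2000,-.006+.14-x/2000,'r',rr/2000)
t=[.505,.278,.26]
go(t,77.5)
E
```

```text
green 20 [0.509  0.2772 0.2208]
ray [0.50864932 0.27691408 0.222     ]
0.078 c 0.58737504 -0.0058749914 r 0.097975
0.078 c 0.607625 0.006125003 r 0.10457499
0.078 c 0.608375 -0.021624997 r 0.10457499
0.045 c 0.597875 -0.005125001 r 0.100449994
0.045 c 0.596375 -0.028375 r 0.10457499
0.045 c 0.576125 -0.060625 r 0.083125
t 0.1 p [0.2174 0.5853 0.2217] z [-0.001 -0.002 -1.   ] yaw 69.61 F [-0.6  0.2  0.3] op 1.004 0.0
 shift [-3.139 -1.566 -0.317] turn [-0.001 -0.    -0.092]
```

Emit:
drive_tool([
  [87, -0.2, -0.1, -0.1, 0, 0, 0],
  [87, -0.4, -0.2, -0.2, 0, 0, 0],
  [87, -0.7, -0.3, -0.32, 0, 0, 0],
  [87, -1, -0.4, -0.32, 0, 0, 0],
])

```text
time_s: 0.5
position: [0.3146, 0.4992, 0.2626]
tcp_rot: [[-0.938, 0.347, 0.002], [0.347, 0.938, 0.003], [-0.001, 0.003, -1.0]]
force: [0.8, 0.0, -0.3]
opening: 0.997
grasp_force: 0.0
```

Emit:
drive_tool([
  [87, -0.35, -0.2, 0, 0, 0, 0],
  [87, -0.7, -0.4, 0, 0, 0, 0],
  [87, -1, -0.6, 0, 0, 0, 0],
])

```text
time_s: 0.8
position: [0.402, 0.388, 0.2606]
tcp_rot: [[-0.937, 0.349, -0.0], [0.349, 0.937, -0.0], [-0.0, -0.0, -1.0]]
force: [0.4, 0.3, -0.3]
opening: 0.998
grasp_force: 0.0
```

Emit:
drive_tool([
  [87, -0.35, -0.15, 0, 0, 0, 0],
  [87, -0.6, -0.3, 0, 0, 0, 0],
  [87, -0.8, -0.4, 0, 0, 0, 0],
  [87, -0.8, -0.4, 0, 0, 0, 0],
])

```text
time_s: 1.2
position: [0.4765, 0.3087, 0.2605]
tcp_rot: [[-0.936, 0.353, 0.001], [0.353, 0.936, -0.001], [-0.001, -0.001, -1.0]]
force: [0.5, 0.6, -0.3]
opening: 0.999
grasp_force: 0.0
```

Run:
```python
from h import *
from rig import optics
go([.507,.2775,.26],77.5)
c=optics.capture('side'); np.savez('side1.npz',**c)
K=np.array([[c['fx'],0,c['cx']],[0,c['fy'],c['cy']],[0,0,1]])
p=cv2.projectPoints(np.array([[.507,.2775,.222],[.507,.2775,.02]]),np.array(c['rvec'],float),np.array(c['tvec'],float),K,None)[0].reshape(-1,2);print(p)
u,v=p.mean(0).astype(int); cv2.imwrite('pics/side1.png',cv2.resize(c['color'][v-75:v+75,u-100:u+100],None,fx=4,fy=4,interpolation=cv2.INTER_CUBIC)); print(u-100,v-75)
```

```text
t 1.2 p [0.4765 0.3087 0.2605] z [ 0.001 -0.001 -1.   ] yaw 69.35 F [ 0.5  0.6 -0.3] op 0.999 0.0
 shift [-0.329 -0.154  0.005] turn [-0.001  0.001 -0.095]
[[256.92411016 194.45926654]
 [256.54696767 254.66717086]]
156 149
```

View pics/side1.png

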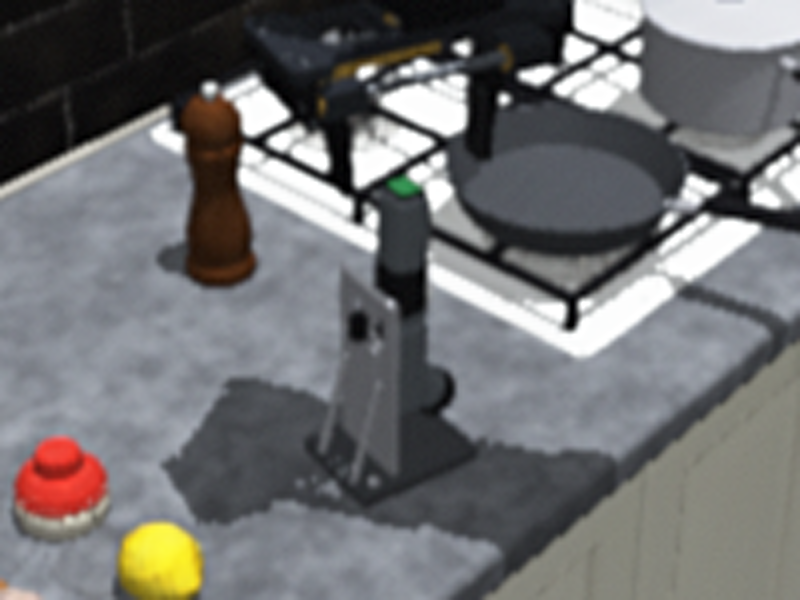

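The side crop shows the plate's back face (crop x 340–400, y 270–470), the claws in the slots and the handle in front. I'll fit the plate from depth.

```bash
cat > pl.py <<'E'
from h import *
def plate(c,prt=True):
    W=cloud(c).reshape(-1,3); W=W[~np.isnan(W[:,0])]
    q=W[(W[:,2]>.03)&(W[:,2]<.152)&(np.hypot(W[:,0]-.511,W[:,1]-.297)<.06)]
    best=None
    for yaw in np.arange(65,90,.5):
        a=np.radians(yaw); n=np.array([np.cos(a),np.sin(a)]); s=q[:,:2]@n
        h,e=np.histogram(s,bins=np.arange(s.min(),s.max(),.001)); k=np.convolve(h,np.ones(4),'valid')
        if best is None or k.max()>best[0]: best=(k.max(),yaw,e[k.argmax()+2])
    _,yaw,s0=best
    for _ in range(5):
        a=np.radians(yaw); n=np.array([np.cos(a),np.sin(a)]); t=np.array([-n[1],n[0]])
        i=q[abs(q[:,:2]@n-s0)<.003]; 
        k=np.polyfit(i[:,:2]@t,i[:,:2]@n,1); yaw-=np.degrees(np.arctan(k[0])); a=np.radians(yaw); n=np.array([np.cos(a),np.sin(a)]); s0=np.median(i[:,:2]@n)
    t=np.array([-n[1],n[0]]); T=i[:,:2]@t
    return yaw,s0,n,t,T,i
E
python3 - <<'E'
from pl import *
c=dict(np.load('side1.npz')); yaw,s0,n,t,T,i=plate(c)
print(yaw,s0,len(i),'lat',np.percentile(T,[0,2,98,100]),'z',i[:,2].max())
mid=(np.percentile(T,1)+np.percentile(T,99))/2
back=n*s0+t*mid; o=back-n*.006; print('stand origin',o,'therm',o-n*.02)
W=cloud(c).reshape(-1,3); b,g,r=[c['color'][...,k].astype(int).ravel() for k in range(3)]
m=(g>r+40)&(g>b+20)&(np.hypot(W[:,0]-.507,W[:,1]-.277)<.04)&(W[:,2]>.18); print('green',m.sum(),np.nanmean(W[m],0))
E
```

```text
76.52671513889605 0.42086002710460674 379 lat [-0.46186397 -0.45760716 -0.3938363  -0.39221709] z 0.1519828365103557
stand origin [0.51096219 0.30418143] therm [0.50630235 0.28473185]
green 27 [0.50543264 0.28099709 0.2222835 ]
```

Run:
```python
from h import *
go([.506,.280,.26],77); go([.506,.280,.173],77)
```

```text
t 1.25 p [0.4749 0.3101 0.2605] z [-0.001 -0.    -1.   ] yaw 69.43 F [-0.1  0.1  0.5] op 1.001 0.0
 shift [-0.331 -0.144  0.004] turn [-0.    -0.001 -0.088]
t 1.25 p [0.4749 0.3101 0.2605] z [-0.001 -0.    -1.   ] yaw 69.43 F [-0.1  0.1  0.5] op 1.001 0.0
 shift [-0.332 -0.143  0.729] turn [-0.    -0.001 -0.088]
```

Emit:
drive_tool([
  [87, -0.17, -0.07, 0, 0, 0, -0.05],
  [87, -0.33, -0.145, 0, 0, 0, -0.088],
  [87, -0.33, -0.145, 0, 0, 0, -0.088],
  [87, -0.33, -0.145, 0.2, 0, 0, -0.088],
  [87, -0.33, -0.145, 0.4, 0, 0, -0.088],
  [87, -0.33, -0.145, 0.6, 0, 0, -0.088],
  [87, -0.33, -0.145, 0.73, 0, 0, -0.088],
  [87, -0.33, -0.145, 0.73, 0, 0, -0.088],
])

```text
time_s: 2.05
position: [0.5018, 0.2819, 0.1709]
tcp_rot: [[-0.975, 0.221, -0.007], [0.221, 0.975, -0.001], [0.006, -0.003, -1.0]]
force: [-0.0, 0.6, 0.1]
opening: 1.0
grasp_force: 0.0
```

Run:
```python
from h import *
from rig import optics
go([.506,.280,.173],77); 
c=optics.capture('side'); np.savez('side2.npz',**c)
cv2.imwrite('pics/side2.png',cv2.resize(c['color'][130:280,170:345],None,fx=4,fy=4,interpolation=cv2.INTER_CUBIC))
```

```text
t 2.05 p [0.5018 0.2819 0.1709] z [-0.007 -0.001 -1.   ] yaw 77.22 F [-0.   0.6  0.1] op 1.0 0.0
 shift [-0.037 -0.008 -0.018] turn [-0.002 -0.004  0.003]
```

View pics/side2.png

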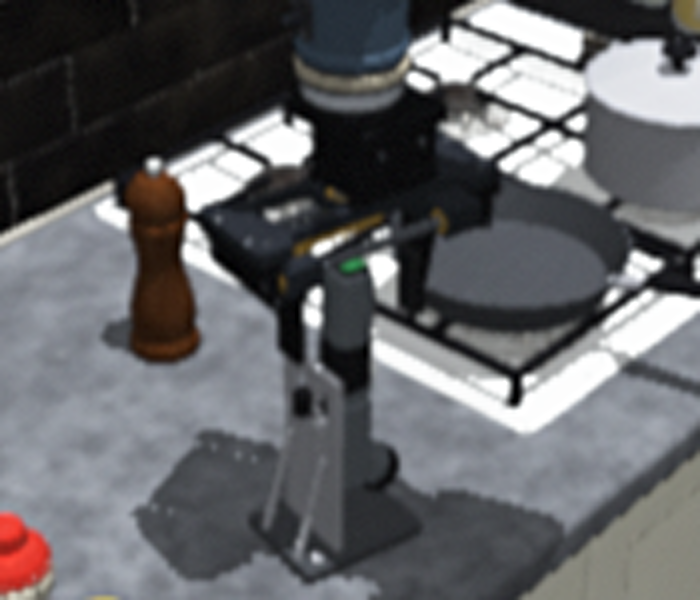

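The fingers straddle the handle, at crop (290,330) and (415,270) with the handle at (347,300). I'll settle, make a small lateral correction and close.

Emit:
drive_tool([
  [87, -0.02, 0, -0.01, 0, 0, 0],
  [60, -0.02, 0, -0.01, 0, 0, 0],
  [60, -0.02, 0, -0.01, 0, 0, 0],
])

```text
time_s: 2.4
position: [0.5082, 0.2811, 0.1757]
tcp_rot: [[-0.975, 0.222, 0.002], [0.222, 0.975, 0.001], [-0.002, 0.001, -1.0]]
force: [0.4, -0.4, 0.9]
opening: 0.893
grasp_force: 0.0
```

Emit:
drive_tool([
  [45, 0, 0, 0, 0, 0, 0],
  [40, 0, 0, 0, 0, 0, 0],
  [35, 0, 0, 0, 0, 0, 0],
  [30, 0, 0, 0, 0, 0, 0],
  [20, 0, 0, 0, 0, 0, 0],
  [10, 0, 0, 0, 0, 0, 0],
  [10, 0, 0, 0, 0, 0, 0],
  [10, 0, 0, 0, 0, 0, 0],
])

```text
time_s: 3.2
position: [0.508, 0.2821, 0.1747]
tcp_rot: [[-0.975, 0.223, 0.001], [0.223, 0.975, 0.003], [-0.001, 0.003, -1.0]]
force: [0.0, 4.8, -1.3]
opening: 0.321
grasp_force: 29.9
```

Emit:
drive_tool([
  [10, 0, 0, -0.03, 0, 0, 0],
  [10, 0, 0, -0.06, 0, 0, 0],
  [10, 0, 0, -0.09, 0, 0, 0],
  [10, 0, 0, -0.12, 0, 0, 0],
  [10, 0, 0, -0.15, 0, 0, 0],
  [10, 0, 0, -0.165, 0, 0, 0],
  [10, 0, 0, -0.165, 0, 0, 0],
])

```text
time_s: 3.9
position: [0.5075, 0.2801, 0.1948]
tcp_rot: [[-0.975, 0.222, 0.0], [0.222, 0.975, -0.001], [-0.001, -0.001, -1.0]]
force: [0.4, 0.1, -0.7]
opening: 0.318
grasp_force: 30.0
```

Emit:
drive_tool([
  [10, 0, -0.05, 0, 0, 0, 0],
  [10, 0, -0.1, 0, 0, 0, 0],
  [10, 0, -0.16, 0, 0, 0, 0],
  [10, 0, -0.22, 0, 0, 0, 0],
  [10, 0, -0.3, 0, 0, 0, 0],
  [10, 0, -0.4, 0, 0, 0, 0],
  [10, 0, -0.4, 0, 0, 0, 0],
])

```text
time_s: 4.6
position: [0.4962, 0.2322, 0.1943]
tcp_rot: [[-0.975, 0.223, -0.001], [0.223, 0.975, -0.001], [0.001, -0.001, -1.0]]
force: [-0.4, 0.2, -0.8]
opening: 0.319
grasp_force: 30.0
```

Run:
```python
from h import *
from rig import optics
go([.506,.280,.173],77); 
c=optics.capture('side'); np.savez('side3.npz',**c)
cv2.imwrite('pics/side3.png',cv2.resize(c['color'][130:280,170:345],None,fx=4,fy=4,interpolation=cv2.INTER_CUBIC))
```

```text
t 4.6 p [0.4962 0.2322 0.1943] z [-0.001 -0.001 -1.   ] yaw 77.09 F [-0.4  0.2 -0.8] op 0.319 29.960375775117427
 shift [0.009 0.407 0.177] turn [-0.001 -0.001  0.001]
```

View pics/side3.png

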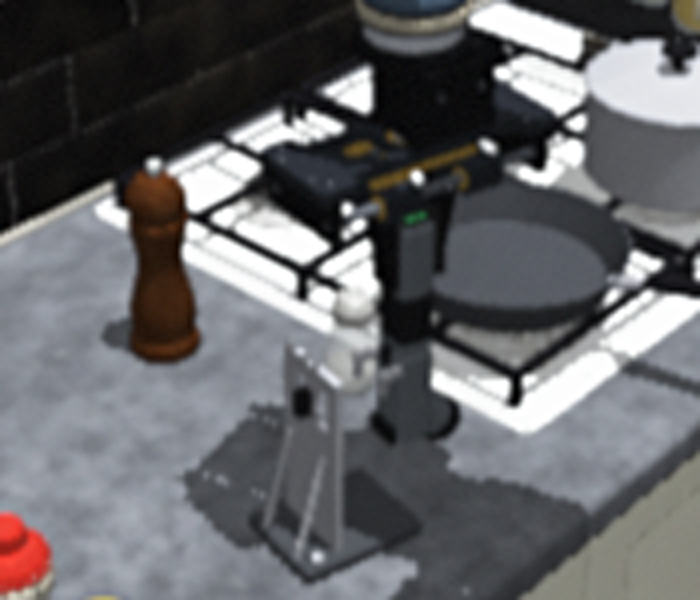

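The thermometer is clear of the stand, upright in the fingers at crop (405,330). Next I raise it and carry it to the measuring pose.

Emit:
drive_tool([
  [10, 0, 0, -0.25, 0, 0, 0],
  [10, 0, 0, -0.5, 0, 0, 0],
  [10, 0, 0, -0.75, 0, 0, 0],
  [10, 0, 0, -0.75, 0, 0, 0],
  [10, 0, 0, -0.75, 0, 0, 0],
])

```text
time_s: 5.15
position: [0.4969, 0.2341, 0.2846]
tcp_rot: [[-0.975, 0.222, 0.001], [0.222, 0.975, 0.0], [-0.001, 0.001, -1.0]]
force: [-0.2, 0.3, -2.0]
opening: 0.325
grasp_force: 30.0
```

Run:
```python
from h import *
go([.505,.1095,.285],125)
c=dict(np.load('side3.npz'))
W=cloud(c).reshape(-1,3); b,g,r=[c['color'][...,k].astype(int).ravel() for k in range(3)]
m=(g>r+40)&(g>b+20)&(np.hypot(W[:,0]-.496,W[:,1]-.232)<.05)&(W[:,2]>.18); print('green',m.sum(),np.nanmedian(W[m],0))
```

```text
t 5.15 p [0.4969 0.2341 0.2846] z [ 0.001  0.    -1.   ] yaw 77.19 F [-0.2  0.3 -2. ] op 0.325 29.969561141333543
 shift [-0.296 -0.997 -0.004] turn [ 0.     0.001 -0.556]
green 8 [0.48670096 0.23425932 0.24314392]
```

Emit:
drive_tool([
  [10, -0.03, -0.1, 0, 0, 0, -0.08],
  [10, -0.06, -0.23, 0, 0, 0, -0.16],
  [10, -0.1, -0.36, 0, 0, 0, -0.24],
  [10, -0.15, -0.5, 0, 0, 0, -0.32],
  [10, -0.2, -0.65, 0, 0, 0, -0.4],
  [10, -0.25, -0.8, 0, 0, 0, -0.48],
  [10, -0.28, -0.9, 0, 0, 0, -0.54],
  [10, -0.3, -1, 0, 0, 0, -0.556],
])

```text
time_s: 5.95
position: [0.5042, 0.1082, 0.2821]
tcp_rot: [[-0.819, -0.574, -0.004], [-0.574, 0.819, 0.0], [0.003, 0.003, -1.0]]
force: [-0.5, 0.5, -2.3]
opening: 0.317
grasp_force: 30.0
```

Emit:
drive_tool([
  [10, 0, 0, 0, 0, 0, 0],
  [10, 0, 0, 0, 0, 0, 0],
  [10, 0, 0, 0, 0, 0, 0],
])

```text
time_s: 6.25
position: [0.5049, 0.1095, 0.2836]
tcp_rot: [[-0.819, -0.573, -0.002], [-0.573, 0.819, 0.0], [0.001, 0.001, -1.0]]
force: [0.4, -0.4, -1.0]
opening: 0.318
grasp_force: 30.0
```

Run:
```python
from h import *
from rig import optics
go([.505,.1095,.285],125)
for n in('side','top'):
    c=optics.capture(n); np.savez(n+'4.npz',**c)
    b,g,r=[c['color'][...,k].astype(int) for k in range(3)]; W=cloud(c)
    m=(g>r+40)&(g>b+20)&(np.hypot(W[...,0]-.505,W[...,1]-.11)<.06)&(W[...,2]>.28); print(n,'green',m.sum(),np.nanmedian(W[m],0) if m.any() else '')
    if n=='side': cv2.imwrite('pics/side4.png',cv2.resize(c['color'][100:260,220:420],None,fx=4,fy=3.75,interpolation=cv2.INTER_CUBIC))
    # line of sight estimate of barrel points
go([.505,.1095,.285],125)
```

```text
t 6.25 p [0.5049 0.1095 0.2836] z [-0.002  0.    -1.   ] yaw 124.97 F [ 0.4 -0.4 -1. ] op 0.318 29.969660267815925
 shift [-0.001 -0.001 -0.012] turn [ 0.001 -0.001 -0.   ]
side green 0 
top green 0 
t 6.35 p [0.5051 0.1095 0.284 ] z [-0.001  0.    -1.   ] yaw 124.99 F [ 0.4 -0.  -1.4] op 0.324 29.9696950125508
 shift [ 0.001  0.    -0.008] turn [ 0. -0. -0.]
```

View pics/side4.png

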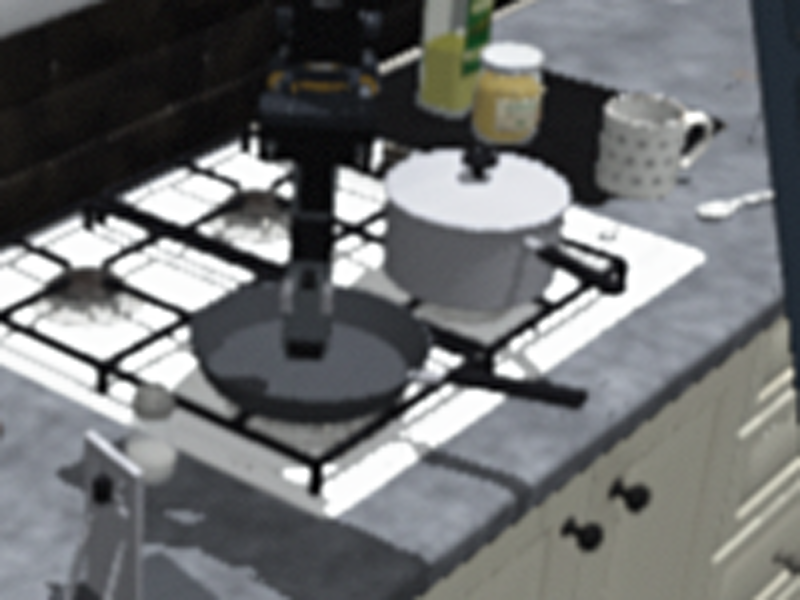

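The thermometer hangs upright over the near rim at crop (305,330), touching nothing. I'll do a quick depth check of its pitch and roll, then hold.

Run:
```python
from h import *
a=np.radians(125); n=np.array([np.cos(a),np.sin(a)]); t=np.array([-n[1],n[0]]); g=np.array([.505,.1095])
for f in('side4','top4'):
    W=cloud(dict(np.load(f+'.npz'))).reshape(-1,3); W=W[~np.isnan(W[:,0])]
    q=np.c_[(W[:,:2]-g)@n,(W[:,:2]-g)@t,W[:,2]]; q=q[(abs(q[:,0])<.06)&(abs(q[:,1])<.04)]
    for z in np.arange(.13,.3,.015):
        k=q[(q[:,2]>z)&(q[:,2]<z+.015)]
        if len(k)>3: print(f,z.round(3),len(k),'x',np.percentile(k[:,0],[5,50,95]).round(4),'y',np.percentile(k[:,1],[5,95]).round(4))
```

```text
side4 0.145 19 x [0.0017 0.0198 0.0227] y [-0.0134  0.0158]
side4 0.16 58 x [0.011  0.0177 0.0243] y [-0.0137  0.0151]
side4 0.175 53 x [0.0106 0.0161 0.0202] y [-0.014   0.0156]
side4 0.19 35 x [0.0133 0.0164 0.0198] y [-0.0099  0.0122]
side4 0.205 62 x [0.0119 0.0204 0.0361] y [-0.0167  0.0164]
side4 0.22 75 x [0.0107 0.0172 0.0348] y [-0.0164  0.0151]
side4 0.235 53 x [0.0098 0.0148 0.0184] y [-0.0138  0.014 ]
side4 0.25 58 x [0.0081 0.0143 0.0189] y [-0.0147  0.0157]
side4 0.265 56 x [0.0075 0.014  0.0192] y [-0.0154  0.015 ]
side4 0.28 43 x [0.0112 0.0218 0.0261] y [-0.0133  0.014 ]
side4 0.295 57 x [0.0081 0.023  0.027 ] y [-0.0137  0.0144]
top4 0.145 8 x [-0.0407 -0.0327  0.0042] y [0.0124 0.0176]
top4 0.16 62 x [-0.0426 -0.0278  0.015 ] y [-0.0104  0.0178]
top4 0.175 29 x [-0.028  -0.0174  0.0129] y [-0.0053  0.0178]
top4 0.19 12 x [-0.0158  0.0005  0.0127] y [0.0111 0.0185]
top4 0.205 11 x [-0.0099  0.0023  0.0126] y [0.0148 0.0185]
top4 0.22 13 x [-0.0115  0.0024  0.014 ] y [0.0142 0.0184]
top4 0.235 11 x [-0.0112 -0.0008  0.0093] y [0.0143 0.0176]
top4 0.25 10 x [-0.0094 -0.0024  0.0062] y [0.0146 0.0174]
top4 0.265 8 x [-0.0108 -0.0039  0.0029] y [0.0136 0.0163]
top4 0.28 9 x [-0.0195 -0.007  -0.0003] y [0.0101 0.017 ]
top4 0.295 7 x [-0.0191 -0.01   -0.0044] y [0.0105 0.0161]
```

Emit:
drive_tool([
  [10, 0, 0, 0, 0, 0, 0],
  [10, 0, 0, 0, 0, 0, 0],
  [10, 0, 0, 0, 0, 0, 0],
  [10, 0, 0, 0, 0, 0, 0],
  [10, 0, 0, 0, 0, 0, 0],
  [10, 0, 0, 0, 0, 0, 0],
  [10, 0, 0, 0, 0, 0, 0],
  [10, 0, 0, 0, 0, 0, 0],
])

```text
time_s: 7.15
position: [0.5054, 0.1088, 0.2844]
tcp_rot: [[-0.82, -0.573, 0.0], [-0.573, 0.82, 0.0], [-0.0, -0.0, -1.0]]
force: [0.1, -0.5, -2.1]
opening: 0.32
grasp_force: 30.0
```

Emit:
drive_tool([
  [10, 0, 0, 0, 0, 0, 0],
  [10, 0, 0, 0, 0, 0, 0],
  [10, 0, 0, 0, 0, 0, 0],
  [10, 0, 0, 0, 0, 0, 0],
  [10, 0, 0, 0, 0, 0, 0],
  [10, 0, 0, 0, 0, 0, 0],
  [10, 0, 0, 0, 0, 0, 0],
  [10, 0, 0, 0, 0, 0, 0],
])

```text
time_s: 7.95
position: [0.5053, 0.1089, 0.2843]
tcp_rot: [[-0.82, -0.573, -0.0], [-0.573, 0.82, -0.0], [0.0, 0.0, -1.0]]
force: [0.0, 0.3, -2.3]
opening: 0.321
grasp_force: 30.0
```

Emit:
drive_tool([
  [10, 0, 0, 0, 0, 0, 0],
  [10, 0, 0, 0, 0, 0, 0],
  [10, 0, 0, 0, 0, 0, 0],
  [10, 0, 0, 0, 0, 0, 0],
  [10, 0, 0, 0, 0, 0, 0],
  [10, 0, 0, 0, 0, 0, 0],
  [10, 0, 0, 0, 0, 0, 0],
  [10, 0, 0, 0, 0, 0, 0],
])

```text
time_s: 8.75
position: [0.5053, 0.1089, 0.2844]
tcp_rot: [[-0.82, -0.573, 0.0], [-0.573, 0.82, 0.0], [-0.0, 0.0, -1.0]]
force: [-0.9, 0.6, -1.4]
opening: 0.321
grasp_force: 30.0
```

Run:
```python
from h import *
from scipy.optimize import least_squares
for f in('side1','top4','top0'):
    W=cloud(dict(np.load(f+'.npz'))).reshape(-1,3); W=W[~np.isnan(W[:,0])]
    d=np.hypot(W[:,0]-.586,W[:,1]+.006)
    for lo,hi in((.07,.085),(.05,.07)):
        r=W[(W[:,2]>lo)&(W[:,2]<hi)&(d<.115)&(d>.075)&~((W[:,0]<.52)&(abs(W[:,1]+.03)<.04))]
        if len(r)<20: continue
        s=least_squares(lambda t:np.hypot(r[:,0]-t[0],r[:,1]-t[1])-t[2],[.586,-.006,.1],loss='soft_l1',f_scale=.002); print(f,lo,s.x.round(4),len(r))
    b=W[d<.06]; b=b[b[:,2]<.06]; print(' base z',np.median(b[:,2]).round(4))
for f,yaw,g,zs in(('side4',125,(.505,.1095),(.228,.285)),('side3',77,(.4964,.2332),(.138,.195)),('side4',125,(.505,.1095),(.145,.2)),('side3',77,(.4964,.2332),(.055,.11))):
    a=np.radians(yaw); n=np.array([np.cos(a),np.sin(a)]); t=np.array([-n[1],n[0]])
    W=cloud(dict(np.load(f+'.npz'))).reshape(-1,3); W=W[~np.isnan(W[:,0])]
    q=np.c_[(W[:,:2]-g)@n,(W[:,:2]-g)@t,W[:,2]]; q=q[(q[:,0]>.005)&(q[:,0]<.022)&(abs(q[:,1])<.009)&(q[:,2]>zs[0])&(q[:,2]<zs[1])]
    if len(q)<10: print(f,len(q)); continue
    A=np.c_[q[:,2]-np.mean(zs),q[:,1],np.ones(len(q))]; s=least_squares(lambda p:A@p-q[:,0],[0,0,.014],loss='soft_l1',f_scale=.001)
    e=np.std(A@s.x-q[:,0]); print(f,zs,len(q),'pitch deg',np.degrees(s.x[0]).round(2),'yaw',np.degrees(s.x[1]).round(2),'x0',s.x[2].round(4),'sd',e.round(4), 'se deg',np.degrees(e/np.std(q[:,2])/len(q)**.5).round(2))
```

```text
side1 0.07 [ 0.5842 -0.0039  0.0964] 278
side1 0.05 [ 0.5841 -0.004   0.0901] 505
 base z 0.0443
top4 0.07 [ 0.5848 -0.0064  0.0964] 161
top4 0.05 [ 0.5862 -0.0061  0.0892] 306
 base z 0.0438
top0 0.07 [ 0.5846 -0.0061  0.0963] 207
top0 0.05 [ 0.5858 -0.0058  0.0893] 351
 base z 0.044
side4 (0.228, 0.285) 110 pitch deg 0.05 yaw 2.82 x0 0.0156 sd 0.0026 se deg 0.96
side3 (0.138, 0.195) 65 pitch deg -1.12 yaw -1.17 x0 0.013 sd 0.002 se deg 0.92
side4 (0.145, 0.2) 78 pitch deg -3.2 yaw 5.2 x0 0.0175 sd 0.0026 se deg 1.35
side3 (0.055, 0.11) 43 pitch deg -9.74 yaw 1.72 x0 0.0159 sd 0.0019 se deg 1.5
```

Two fits put the pan middle at (0.585,-0.005) and the pitch at about 0°, so the measurement held. Now I retrace the path exactly.

Emit:
drive_tool([
  [10, -0.06, 0.1, 0, 0, 0, 0.08],
  [10, -0.12, 0.22, 0, 0, 0, 0.16],
  [10, -0.2, 0.35, 0, 0, 0, 0.24],
  [10, -0.28, 0.48, 0, 0, 0, 0.32],
  [10, -0.36, 0.61, 0, 0, 0, 0.4],
  [10, -0.45, 0.75, 0, 0, 0, 0.48],
  [10, -0.51, 0.85, 0, 0, 0, 0.54],
  [10, -0.539, 0.894, 0, 0, 0, 0.556],
])

```text
time_s: 9.55
position: [0.4966, 0.2352, 0.2843]
tcp_rot: [[-0.975, 0.223, -0.0], [0.223, 0.975, 0.0], [0.0, 0.0, -1.0]]
force: [0.5, -0.8, -0.8]
opening: 0.321
grasp_force: 30.0
```

Emit:
drive_tool([
  [10, 0, 0, 0, 0, 0, 0],
  [10, 0, 0, 0.15, 0, 0, 0],
  [10, 0, 0, 0.35, 0, 0, 0],
  [10, 0, 0, 0.55, 0, 0, 0],
  [10, 0, 0, 0.7, 0, 0, 0],
  [10, 0, 0, 0.75, 0, 0, 0],
  [10, 0, 0, 0.75, 0, 0, 0],
  [10, 0, 0, 0.75, 0, 0, 0],
])

```text
time_s: 10.35
position: [0.4977, 0.2338, 0.1952]
tcp_rot: [[-0.975, 0.222, 0.002], [0.222, 0.975, 0.0], [-0.002, 0.001, -1.0]]
force: [-0.9, 0.1, -2.0]
opening: 0.321
grasp_force: 30.0
```

Run:
```python
from h import *
for _ in range(1): go([.4965,.233,.1945],77.1)
```

```text
t 10.35 p [0.4977 0.2338 0.1952] z [ 0.002  0.    -1.   ] yaw 77.18 F [-0.9  0.1 -2. ] op 0.321 29.96977758477442
 shift [ 0.008 -0.009  0.006] turn [0.    0.001 0.001]
```

Emit:
drive_tool([
  [10, 0, 0.08, 0, 0, 0, 0],
  [10, 0, 0.15, 0, 0, 0, 0],
  [10, 0, 0.21, 0, 0, 0, 0],
  [10, 0, 0.27, 0, 0, 0, 0],
  [10, 0, 0.32, 0, 0, 0, 0],
  [10, 0, 0.36, 0, 0, 0, 0],
  [10, 0, 0.4, 0, 0, 0, 0],
  [10, 0, 0.4, 0, 0, 0, 0],
])

```text
time_s: 11.15
position: [0.5077, 0.2813, 0.1943]
tcp_rot: [[-0.975, 0.221, 0.0], [0.221, 0.975, 0.0], [-0.0, 0.0, -1.0]]
force: [-0.2, -0.2, -2.1]
opening: 0.319
grasp_force: 30.0
```

Run:
```python
from h import *
from rig import optics
go([.5078,.2810,.1948],77.1)
c=optics.capture('side'); np.savez('side5.npz',**c)
cv2.imwrite('pics/side5.png',cv2.resize(c['color'][160:260,195:325],None,fx=6,fy=6,interpolation=cv2.INTER_CUBIC))
```

```text
t 11.15 p [0.5077 0.2813 0.1943] z [ 0.  0. -1.] yaw 77.21 F [-0.2 -0.2 -2.1] op 0.319 29.969548584194854
 shift [-0.002 -0.002 -0.004] turn [0.    0.    0.001]
```

View pics/side5.png

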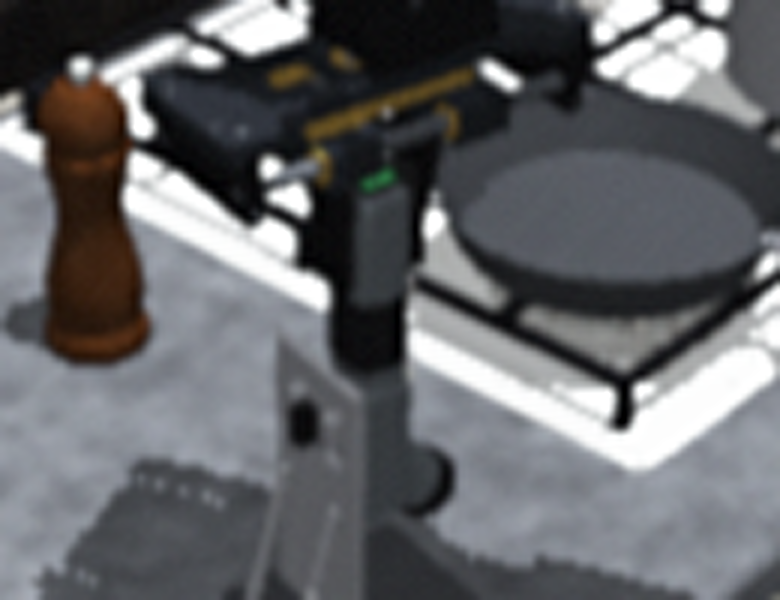

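The thermometer is against the plate with the claws through the slots (bright spots near crop (330,400)) and no contact force. Now I press it down.

Emit:
drive_tool([
  [10, 0, 0, 0.03, 0, 0, 0],
  [10, 0, 0, 0.06, 0, 0, 0],
  [10, 0, 0, 0.09, 0, 0, 0],
  [10, 0, 0, 0.12, 0, 0, 0],
  [10, 0, 0, 0.145, 0, 0, 0],
  [10, 0, 0, 0.165, 0, 0, 0],
  [10, 0, 0, 0.165, 0, 0, 0],
  [10, 0, 0, 0.165, 0, 0, 0],
])

```text
time_s: 12.0
position: [0.5091, 0.2822, 0.1749]
tcp_rot: [[-0.975, 0.223, 0.004], [0.223, 0.975, 0.004], [-0.003, 0.004, -1.0]]
force: [2.6, 5.2, 3.2]
opening: 0.319
grasp_force: 30.0
```

Emit:
drive_tool([
  [10, 0, 0, 0.006, 0, 0, 0],
  [10, 0, 0, 0.012, 0, 0, 0],
  [10, 0, 0, 0.016, 0, 0, 0],
  [10, 0, 0, 0.016, 0, 0, 0],
])

```text
time_s: 12.4
position: [0.5091, 0.2823, 0.1739]
tcp_rot: [[-0.975, 0.223, 0.004], [0.223, 0.975, 0.004], [-0.003, 0.004, -1.0]]
force: [1.8, 3.5, 6.7]
opening: 0.32
grasp_force: 30.0
```

Emit:
drive_tool([
  [10, 0, 0, 0.01, 0, 0, 0],
  [10, 0, 0, 0.02, 0, 0, 0],
  [10, 0, 0, 0.025, 0, 0, 0],
  [10, 0, 0, 0.025, 0, 0, 0],
])

```text
time_s: 12.8
position: [0.5092, 0.2822, 0.1736]
tcp_rot: [[-0.975, 0.222, 0.005], [0.222, 0.975, 0.004], [-0.004, 0.005, -1.0]]
force: [-2.7, 2.7, 21.2]
opening: 0.32
grasp_force: 30.0
```

Run:
```python
from h import *
from rig import optics
go([.5078,.2810,.1747],77.1)
for n in('side1','side5',None):
    c=dict(np.load(n+'.npz')) if n else optics.capture('side')
    W=cloud(c); b,g,r=[c['color'][...,k].astype(int) for k in range(3)]
    m=(g>r+40)&(g>b+20)&(np.hypot(W[...,0]-.507,W[...,1]-.278)<.05)&(W[...,2]>.18)
    v,u=np.nonzero(m); print(n,m.sum(),np.nanmedian(W[m],0),u.mean(),v.mean(),v.min(),v.max(),u.min(),u.max())
```

```text
t 12.8 p [0.5092 0.2822 0.1736] z [ 0.005  0.004 -1.   ] yaw 77.15 F [-2.7  2.7 21.2] op 0.32 29.98341236030683
 shift [ 0.009 -0.013 -0.01 ] turn [0.003 0.003 0.001]
side1 27 [0.50487595 0.28092795 0.22218927] 256.48148148148147 195.11111111111111 193 197 253 260
side5 10 [0.5003428  0.28284662 0.24259853] 257.9 189.5 188 191 256 260
  return np.nanmean(a, axis, out=out, keepdims=keepdims)
<stdin>:8: RuntimeWarning: Mean of empty slice.
  ret = ret.dtype.type(ret / rcount)
Traceback (most recent call last):
ValueError: zero-size array to reduction operation minimum which has no identity
```

It has hit a firm stop at home height with 21 N. I'll unload, open and rise.

Emit:
drive_tool([
  [10, 0, 0, -0.015, 0, 0, 0],
  [10, 0, 0, -0.03, 0, 0, 0],
  [10, 0, 0, -0.03, 0, 0, 0],
  [32, 0, 0, -0.03, 0, 0, 0],
  [45, 0, 0, -0.03, 0, 0, 0],
  [65, 0, 0, -0.03, 0, 0, 0],
  [80, 0, 0, -0.03, 0, 0, 0],
  [80, 0, 0, -0.03, 0, 0, 0],
])

```text
time_s: 13.65
position: [0.507, 0.2803, 0.1727]
tcp_rot: [[-0.975, 0.222, -0.002], [0.222, 0.975, -0.001], [0.001, -0.001, -1.0]]
force: [-0.0, -0.6, -0.9]
opening: 0.644
grasp_force: 0.0
```

Emit:
drive_tool([
  [80, 0, 0, -0.05, 0, 0, 0],
  [80, 0, 0, -0.15, 0, 0, 0],
  [80, 0, 0, -0.3, 0, 0, 0],
  [80, 0, 0, -0.5, 0, 0, 0],
  [80, 0, 0, -0.8, 0, 0, 0],
  [80, 0, 0, -0.95, 0, 0, 0],
  [80, 0, 0, -0.95, 0, 0, 0],
])

```text
time_s: 14.35
position: [0.5096, 0.2814, 0.2917]
tcp_rot: [[-0.975, 0.222, 0.008], [0.222, 0.975, 0.003], [-0.008, 0.005, -1.0]]
force: [-0.1, 0.7, 0.2]
opening: 0.921
grasp_force: 0.0
```

Run:
```python
from h import *
from rig import optics
go([.5078,.2810,.1747],77.1)
for n in('side1',None):
    c=dict(np.load(n+'.npz')) if n else optics.capture('side')
    W=cloud(c); b,g,r=[c['color'][...,k].astype(int) for k in range(3)]
    m=(g>r+40)&(g>b+20)&(np.hypot(W[...,0]-.507,W[...,1]-.278)<.05)&(W[...,2]>.18)
    v,u=np.nonzero(m); print(n,m.sum(),np.nanmedian(W[m],0),u.mean(),v.mean())
cv2.imwrite('pics/side6.png',cv2.resize(c['color'][160:280,195:325],None,fx=5,fy=5,interpolation=cv2.INTER_CUBIC))
```

```text
t 14.35 p [0.5096 0.2814 0.2917] z [ 0.008  0.003 -1.   ] yaw 77.19 F [-0.1  0.7  0.2] op 0.921 0.0
 shift [ 0.021 -0.011  0.975] turn [0.003 0.005 0.001]
side1 27 [0.50487595 0.28092795 0.22218927] 256.48148148148147 195.11111111111111
None 25 [0.5027321  0.28196339 0.2224708 ] 256.92 195.56
```

View pics/side6.png

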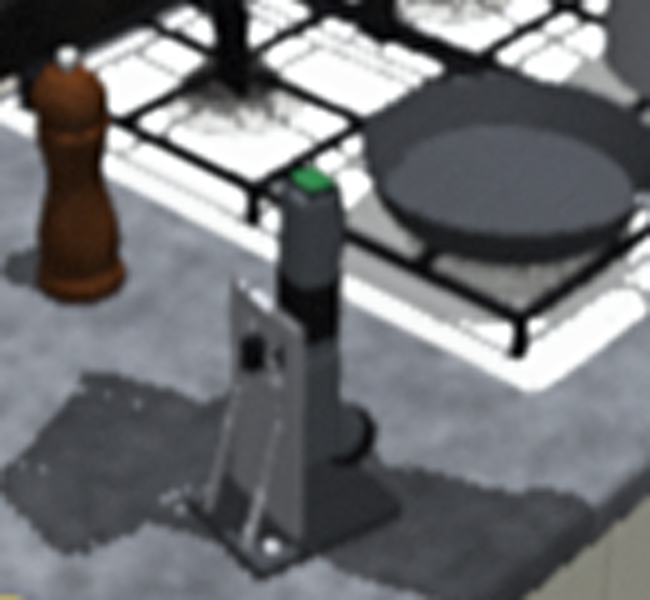

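The thermometer hangs as it did at the start: its display is at pixel (256.9,195.6), against (256.5,195.1) before. The gripper is clear, so I'm handing in.

```bash
python3 -c "
from rig import order
print(order.hand_in())"
```

```text
the job is handed in; nothing more can be done
None
```

I handed the job in at about 14 s: the thermometer was held on the pan's middle with the trigger squeezed for over 2 s, then pressed home on its stand and released; hand-in gave no verdict, and my checks were images and force readings.

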